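# Open the CD compartment of a portable radio on the repair bench

### The job

Open the CD compartment of the portable radio on the bench, so that its lens can be cleaned: press the release tab in front of the lid down with the fingertips so that the lid springs up, then push the lid on up and back until it is fully open against its stop, and come away from it. Nothing is to be gripped, lifted or carried: do not shove or tip the radio, and leave the other things on and around it where they are.

Things in the scene. Friction and masses are not known exactly. Their poses are not given: they have to be found in the camera images.
- radio: Portable CD radio, grey case, 230 mm deep (x), 320 wide (y), flat deck 120 mm above the bench, 2.4 kg, loose on rubber feet (some 7 N on the open lid at its stop begins to tip it). Origin: centre of its underside; -x points to its front with the two loudspeakers, z up. Round-fronted black CD lid in mid-deck, release tab in front of it; carrying handle folded down behind, below deck level.
- tab_top (a point): Centre of the top of the black ribbed release tab, 24 mm deep (radio x), 46 wide (radio y), standing 6 mm above the deck, 91 mm in front of the radio's origin. It goes straight down. It lies 8 mm clear of the closed lid's front edge (centre 20 mm from it); fingers over the lid would keep it from rising.
- tab (a joint): How far the tab is pressed down: 0 up, 0.005 m fully down. Its spring takes 2 N to start, 5 N fully down; the lid comes free after about 3 mm. The tab springs back when let go; let go before the lid has risen, the lid stays latched.
- lid (a joint): Angle of the CD lid: 0 shut, 1.45 rad fully open at its stop (83 degrees). Unlatched, its spring lifts it slowly (1 to 2 s) to some 0.4 to 0.55 rad, where it stays; from there a light push (under 1 N at the front edge) opens it further. Its stiff hinge holds it wherever it is left.
- lid_hinge (a point): Middle of the lid's hinge line, at deck height (120 mm above the bench), 79 mm behind the radio's origin; the hinge runs along the radio's y axis. The point's axes turn with the lid: -x points along the lid to its front edge, z out of its outer face.
- lid_edge (a point): Foremost point of the lid's underside, 150 mm from the hinge, at deck height when shut. The lid is 9 mm thick, 140 wide, its front half a half circle of 70 mm radius centred 80 mm from the hinge. A catch 14 mm wide hangs 14 mm down from the underside at mid-width, 1 to 9 mm inside the edge. Axes as at lid_hinge.
- dish: Shallow steel screw dish, 64 mm across, 16 mm high, standing on the radio's deck beside the lid (on its left, about 117 mm from the middle). Origin: centre of its underside. To be left alone.
- bottle: White plastic bottle of cleaning spirit, 44 mm across, 115 mm high, on the bench in front of the radio. Origin: centre of its underside. To be left alone.
- cell: Large round battery standing upright, 33 mm across, 61 mm high, on the bench in front of the radio. Origin: centre of its underside. To be left alone.
- solder: Reel of solder, 52 mm across, 40 mm high, on the bench in front of the radio. Origin: centre of its underside. To be left alone.
- brush: Small brush, 150 mm long, lying on the bench in front of the radio. Origin: middle of its underside; lies along its x axis. To be left alone.
- driver: Screwdriver, 190 mm long, lying on the bench to the radio's right. Origin: middle of its underside; lies along its x axis. To be left alone.
- case: Flat disc case, 142 by 125 by 10.5 mm, lying on the bench to the radio's left. Origin: centre of its underside. To be left alone.

How it is judged:
On the way, in this order (a step that is already met when the one before it is completed fails the run):
1. the release tab is pressed down (value of joint tab above 0.002 m), for 0.02 s.
2. the lid has sprung up (value of joint lid above 0.25 rad), for 0.1 s.
At the end, for the whole second after the job is handed in: The lid stands fully open, within 0.1 rad of its stop (above 1.35 of 1.45 rad), the tab is let go and back up, the radio stands flat on the bench within 30 mm of where it was, and all the other things are within 30 mm of where they were (value of joint lid above 1.35 rad and value of joint tab below 0.001 m and distance of radio from where it was at the start of the episode below 0.03 m and angle between radio's own z axis and vertical below 0.03 rad and linear speed of radio below 0.01 m/s and not (distance of any of dish, bottle, cell, solder, brush, driver, case from where it was at the start of the episode above 0.03 m)); the robot touches nothing.
It fails at once if the radio is lifted off the bench (height (world z) of radio above 0.015 m).
It fails at once if the radio is tipped (angle between radio's own z axis and vertical above 0.15 rad).
It fails at once if the radio is shoved along the bench (distance of radio from where it was at the start of the episode above 0.04 m).
It fails at once if one of the other things is moved or picked up (distance of any of dish, bottle, cell, solder, brush, driver, case from where it was at the start of the episode above 0.03 m).
It also fails if it takes over 43 s, if anything falls off the work surface, if the arm or the gripper's body presses on something with over 40 N, if the wrist force passes 120 N, or if a joint passes its speed limit or range.

### The arm

A 6-joint arm with a two-finger parallel gripper is mounted at the origin on the work surface. World frame = base frame: x ahead of the robot, y to its left, z up, the work surface at z = 0. Lengths are in m, angles in rad, forces in N, time in s.
With the tool pointing down it reaches from about 0.375 to 0.975 m from the base axis. Payload 3.8 kg.
Tool frame: the origin (TCP) lies on the mounting face of the last link; the fingertips stand 173 mm ahead of it and the grasp point (between the pads) lies 155 mm ahead of it; z points along the fingers, y is the line along which they close (so a half turn about z gives the same grasp; the last joint's range is limited). The gripper opens to 85 mm and grips with 20 to 120 N. Pads are 22 mm wide; open, the fingers measure 114 mm over their backs; the gripper's body (76 mm by 85 mm) begins 54 mm behind the grasp point. The pads swing forward as they close: fully open they stand 13 mm farther back than shut.
Start: joints at [-1.364, 0.264, 1.604, -0, 1.274, -0.037], TCP at [0.163, -0.655, 0.405] pointing down, gripper open.
Joint ranges: [-2.63, 2.63], [-0.94, 2.18], [0.31, 2.57], [-1.31, 4.45], [0, 2.66], [-2.55, 2.55]. Speed limits (rad/s): [2.57, 2.57, 3.14, 3.14, 3.14, 3.14].

### API

Orientations are given as a rotation vector (axis times angle).
In Python, from workcell import bot gives the robot as it stands.
- The arm moves only by the tool drive_tool, never from a script. Its argument "increments" is a list of rows, each an object with "delta_pos": the shift along the tool's x, y, z in mm, a list of three; "turn": the turn about the tool's z in rad; "jaw": the opening, from -1 (shut) to 1 (fully open). A call has 1 to 8 rows; each row shifts and turns the commanded pose from where the row before left it, along the tool's axes as they then stand; what a row does not reach is not made up. A row lasts 1/12 s, in which the tool goes at most 41.7 mm and 7.16 degrees, less where a joint would pass 70% of its speed; a pose out of reach is approached as far as the arm can. A call is refused whole if a number of a shift passes 41.7 or a number of a turn 0.125, either way. A call with a gripper value outside its range is refused whole. The fingers move at their own pace and stop on an object; "grip_force" is the grip in N (left out, the last holds). Time passes only in rows, so rows that do not move let the fingers close. It gives the time, the measured TCP pose, the force, the opening and the grip force at its end, in the units of the state.
- bot.read_state(): the state, without advancing time (a new reading comes with each control period).
- bot.read_camera(name): name is "scene" or "top" or "wrist"; returns a dict with "pixels" (400x640x3 uint8, red, green, blue), "fovy" (degrees; the focal length in pixels is half the picture's height over the tangent of half this angle, whatever the lens; pixels are square), "cx", "cy" (the principal point, pixels), "camera_from_world" (4x4, takes a point from world to camera coordinates); the wrist camera has in their place "hand_eye" (4x4, takes a point from camera to tool coordinates, whose origin is the TCP and whose axes are the flange's). Camera axes: x right, y down, z forward; pixel columns grow to the right and rows downward; lengths in m; the calibration is good to about 2 mm. A picture is of the moment at which its call begins: read the wrist's pose just before it. There is no depth.
- bot.finish_job(): hands the job in; it is judged then, once.
The state is a dict: "time": time; "q": joint angles; "joint_vel": joint speeds; "joint_torque": joint torques, N m; "tool_pos": TCP position; "tcp_rot": TCP orientation; "wrist_force": force on the tool from outside, world axes, zero at the start; "torque": the same for the moment, N m; "width": opening from 0.0 (shut) to 1.0 (fully open); "grip_force": force on a finger pad.
Only numpy, scipy, OpenCV 4.12 (cv2) and the standard library are available. Lean on these libraries where they do the work, as an engineer would, in place of code of your own. Each camera call takes 0.05 s, during which the arm holds its last target. There are 200 camera calls.

## Working session

There is one attempt and no reset: what is moved stays moved. The work goes in short steps, Python scripts to look and compute and a tool call to move; the robot and the scene stay as the last step left them, time stands still between calls to the robot, and variables do not carry over. Pictures are saved under pics/ and viewed, at most 12 in all, crops included, and the job is handed in when it is done.

Besides the shell and the picture viewer there is one more tool, called after "Request:" in YAML: its name, and indented under it one key for each argument. drive_tool: Moves the arm, as the interface text tells. Its arguments: {"type":"object","properties":{"increments":{"type":"array"},"grip_force":{"type":"number"}},"required":["increments"]}

```bash
mkdir -p pics && ls
cat > h.py <<'E'
import numpy as np, cv2
from workcell import bot
from scipy.spatial.transform import Rotation as R
def cam(n):
    s=bot.read_state(); c=bot.read_camera(n); im=c["pixels"]; f=im.shape[0]/2/np.tan(np.radians(c["fovy"])/2)
    if n=="wrist":
        T=np.eye(4);T[:3,:3]=R.from_rotvec(s["tcp_rot"]).as_matrix();T[:3,3]=s["tool_pos"]
        W=T@np.array(c["hand_eye"])
    else: W=np.linalg.inv(np.array(c["camera_from_world"]))
    return im,(f,c["cx"],c["cy"],W)
def plane(k,u,v,z):
    f,cx,cy,W=k; d=W[:3,:3]@np.array([(u-cx)/f,(v-cy)/f,1]);o=W[:3,3]
    return o+d*(z-o[2])/d[2]
def proj(k,p):
    f,cx,cy,W=k; q=np.linalg.inv(W)@np.append(p,1); return np.array([cx+f*q[0]/q[2],cy+f*q[1]/q[2]])
def save(im,n): cv2.imwrite("pics/"+n,im[:,:,::-1])
E
python3 - <<'E'
from h import *
import pickle
for n in("scene","top"):
    im,k=cam(n); save(im,n+"0.png"); pickle.dump((im,k),open(n+".pkl","wb")); print(n,k)
s=bot.read_state();print(s)
E
```

```text
pics
scene (np.float64(511.25254988503), 311.9891126796659, 201.31132100698247, array([[ 0.69956797,  0.51186838, -0.49859344,  1.0655282 ],
       [ 0.71456469, -0.50248966,  0.48672523, -0.42705965],
       [-0.00139879, -0.69677464, -0.71728874,  0.8827407 ],
       [ 0.        ,  0.        ,  0.        ,  1.        ]]))
top (np.float64(498.781064449338), 312.21078312896316, 206.7710281909982, array([[-0.01012696, -0.99569262,  0.09216103,  0.41501918],
       [-0.99991465,  0.01084439,  0.00728703,  0.06449932],
       [-0.00825507, -0.09207936, -0.99571745,  1.41286108],
       [ 0.        ,  0.        ,  0.        ,  1.        ]]))
{'time': 0.1, 'q': array([-1.36388543e+00,  2.64675537e-01,  1.60530341e+00, -1.86293319e-05,
        1.27368395e+00, -3.68857986e-02]), 'joint_vel': array([-0.00060317, -0.00071986, -0.00289266, -0.00127365, -0.00051727,
       -0.0003401 ]), 'joint_torque': array([-3.57330191e-04, -5.16707146e+01, -3.68590343e+01, -1.01611824e-04,
        6.27511967e-03,  2.43454656e-05]), 'tool_pos': array([ 0.16287436, -0.65471628,  0.40345206]), 'tcp_rot': array([-3.11623374e+00, -3.81765134e-01,  3.03793521e-04]), 'wrist_force': array([-0.40508864, -0.97855672,  0.21461142]), 'torque': array([-0.00241499, -0.02442334, -0.07194964]), 'grip_force': 0.0, 'width': 1.0002674472694941}
```

View pics/scene0.png

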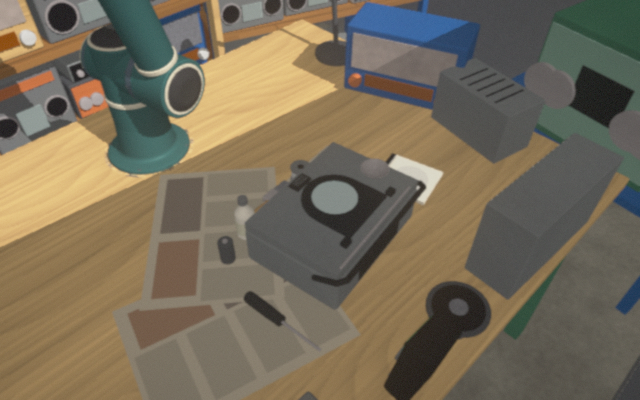

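View pics/top0.png

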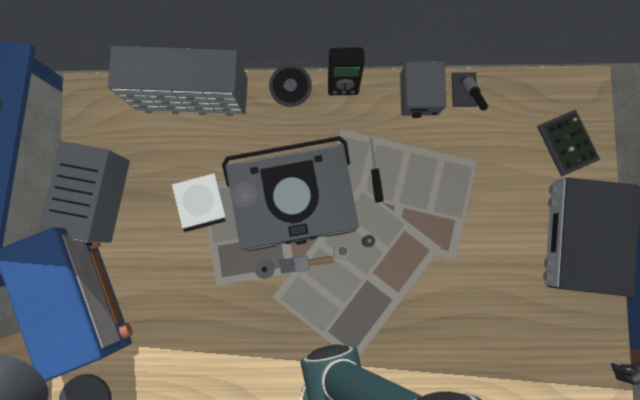

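The top view shows the radio at about (292,193), its lid centre disc at (292,196) and its tab at about (298,230). The dish is at (245,194), the bottle and cell are at (342,251) and (369,241), and the front faces the robot. I'll enlarge this area to measure it.

Run:
```python
from h import *
import pickle
im,k=pickle.load(open("top.pkl","rb"))
c=im[130:280,210:390]; g=cv2.resize(c,None,fx=4.4,fy=4,interpolation=cv2.INTER_CUBIC)
g=cv2.resize(c,None,fx=4,fy=4,interpolation=cv2.INTER_CUBIC)
save(np.clip(g.astype(float)*1.6,0,255).astype(np.uint8),"topcrop.png")
hsv=cv2.cvtColor(im,cv2.COLOR_RGB2GRAY)
m=(hsv<45).astype(np.uint8)
n,l,st,ce=cv2.connectedComponentsWithStats(m)
for i in range(1,n):
    x,y,w,h,a=st[i]
    if a>25 and 210<x<390 and 130<y<290: print(st[i],ce[i],plane(k,*ce[i],.126))
```

```text
[223 137 126  48 445] [284.88089888 150.85393258] [0.6819971  0.14401496 0.126     ]
[315 156   7   6  35] [317.82857143 158.4       ] [0.66095765 0.05794465 0.126     ]
[ 261  161   57   62 1552] [290.00322165 186.75064433] [0.58706408 0.13116384 0.126     ]
[251 167   7   7  35] [253.8 170. ] [0.63221935 0.2254733  0.126     ]
[372 169  11  33 234] [376.64957265 185.3974359 ] [ 0.58808    -0.09409577  0.126     ]
[289 224  19  12  79] [298.02531646 229.93670886] [0.47449227 0.11113164 0.126     ]
[297 239   9   5  27] [300.96296296 241.44444444] [0.44478148 0.10378795 0.126     ]
```

View pics/topcrop.png

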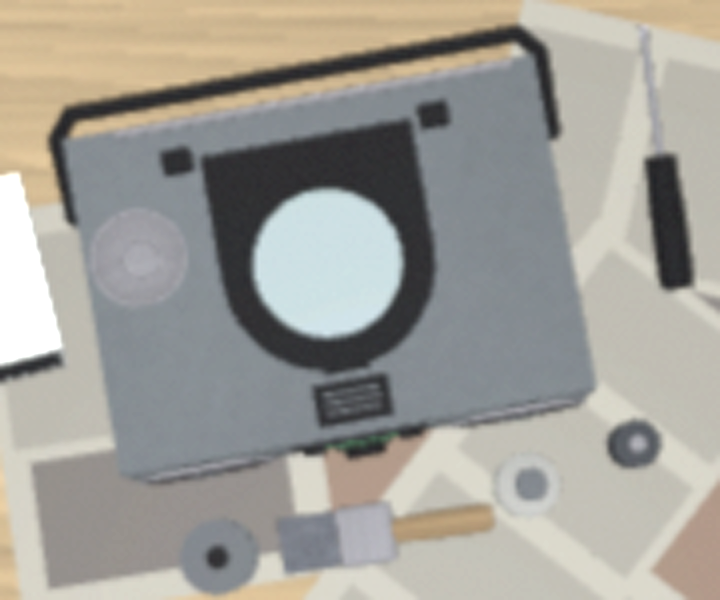

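The crop shows the tab at crop (352,401), full image (298,230). The hinge blocks are at crop (177,161) and (434,115), which gives a radio yaw of about 10°. Next I'll work out the tool axes and the travel.

```bash
cat >> h.py <<'E'
yaw=np.radians(9.9); XR=np.array([np.cos(yaw),np.sin(yaw),0]); TAB=np.array([.4755,.1115,.126])
def togo(tip):   # tip = wanted fingertip point (173 ahead of TCP)
    s=bot.read_state(); M=R.from_rotvec(s["tcp_rot"]).as_matrix()
    d=M.T@(np.array(tip)-s["tool_pos"]-M[:,2]*.173)*1000
    ya=np.arctan2(M[1,1],M[0,1]); e=(yaw+np.pi/2-ya+np.pi/2)%np.pi-np.pi/2   # tool y onto radio y (mod pi), world sense
    print("t",s["time"],"q",np.round(s["q"],2),"F",np.round(s["wrist_force"],1)); print("tool x,y:",M[:,0].round(2),M[:,1].round(2)); print("delta tool mm",d.round(1),"turn",round(-e,3), "tip",(s["tool_pos"]+M[:,2]*.173).round(4))
E
python3 - <<'E'
from h import *
togo(TAB+[0,0,.1]-XR*.02)
E
```

```text
t 0.1 q [-1.36  0.26  1.61 -0.    1.27 -0.04] F [-0.4 -1.   0.2]
tool x,y: [0.97 0.24 0.  ] [ 0.24 -0.97 -0.  ]
delta tool mm [ 468.4 -669.1    5.9] turn 0.071 tip [ 0.1628 -0.6544  0.2305]
```

Request:
drive_tool:
  increments:
    - {"delta_pos": [28, -25, 0], "turn": 0, "jaw": -1}
    - {"delta_pos": [28, -25, 0], "turn": 0, "jaw": -1}
    - {"delta_pos": [28, -25, 0], "turn": 0, "jaw": -1}
    - {"delta_pos": [28, -25, 0], "turn": 0, "jaw": -1}
    - {"delta_pos": [28, -25, 0], "turn": 0, "jaw": -1}
    - {"delta_pos": [28, -25, 0], "turn": 0, "jaw": -1}
    - {"delta_pos": [28, -25, 0], "turn": 0, "jaw": -1}
    - {"delta_pos": [28, -25, 0], "turn": 0, "jaw": -1}
  grip_force: 20

```text
time: 0.77
tool_pos: [0.3325, -0.4051, 0.4042]
tcp_rot: [-3.118, -0.381, 0.0]
wrist_force: [-0.3, -0.5, 1.2]
width: -0.002
grip_force: 0.0
```

Request:
drive_tool:
  increments:
    - {"delta_pos": [22, -30, 0], "turn": 0, "jaw": -1}
    - {"delta_pos": [22, -30, 0], "turn": 0, "jaw": -1}
    - {"delta_pos": [22, -30, 0], "turn": 0, "jaw": -1}
    - {"delta_pos": [22, -30, 0], "turn": 0, "jaw": -1}
    - {"delta_pos": [22, -30, 0], "turn": 0, "jaw": -1}
    - {"delta_pos": [22, -30, 0], "turn": 0, "jaw": -1}
    - {"delta_pos": [22, -30, 0], "turn": 0, "jaw": -1}
    - {"delta_pos": [22, -30, 0], "turn": 0, "jaw": -1}

```text
time: 1.43
tool_pos: [0.4449, -0.1296, 0.4044]
tcp_rot: [-3.118, -0.382, 0.0]
wrist_force: [0.2, -0.1, 0.2]
width: -0.003
grip_force: 0.0
```

Request:
drive_tool:
  increments:
    - {"delta_pos": [10, -33, 0], "turn": 0, "jaw": -1}
    - {"delta_pos": [10, -33, 0], "turn": 0, "jaw": -1}
    - {"delta_pos": [10, -33, 0], "turn": 0, "jaw": -1}
    - {"delta_pos": [10, -33, 0], "turn": 0, "jaw": -1}
    - {"delta_pos": [10, -33, 0], "turn": 0, "jaw": -1}
    - {"delta_pos": [10, -33, 0], "turn": 0, "jaw": -1}
    - {"delta_pos": [0, 0, 0], "turn": 0.071, "jaw": -1}
    - {"delta_pos": [0, 0, 0], "turn": 0, "jaw": -1}

```text
time: 2.1
tool_pos: [0.455, 0.077, 0.4042]
tcp_rot: [3.13, 0.275, -0.001]
wrist_force: [-0.2, -0.3, -0.2]
width: 0.002
grip_force: 0.0
```

Run:
```python
from h import *
togo(TAB+[0,0,.03])
im,k=cam("wrist"); 
print(proj(k,TAB),proj(k,TAB+XR*.03))
b=np.clip(im.astype(float)*1.4,0,255).astype(np.uint8); save(b,"w1.png")
import pickle; pickle.dump((im,k),open("w1.pkl","wb"))
```

```text
t 2.1 q [ 0.11 -0.15  2.04  0.    1.25  1.51] F [-0.2 -0.3 -0.2]
tool x,y: [ 0.98  0.17 -0.  ] [ 0.17 -0.98 -0.  ]
delta tool mm [ 26.5 -30.4  75.2] turn 0.002 tip [0.4548 0.077  0.2312]
[285.93180811 166.56110945] [284.75790474 129.16850913]
```

View pics/w1.png

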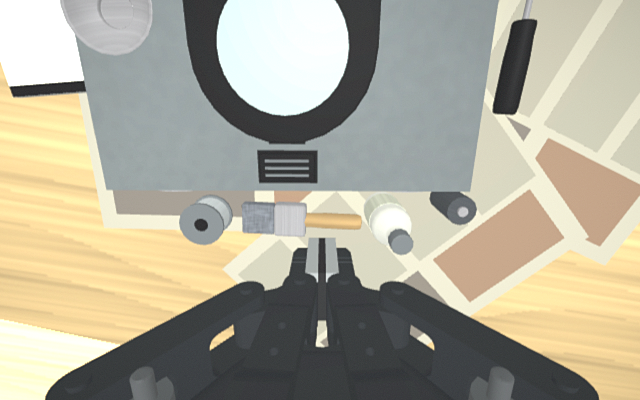

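The wrist picture shows the tab at (287.5,166) against a predicted (285.9,166.6), so the estimate is about 1 mm out. The radio is square to the tool. I'll move over the front part of the tab and go down to about 12 mm above it.

Request:
drive_tool:
  increments:
    - {"delta_pos": [5.5, -7, 18], "turn": 0, "jaw": -1}
    - {"delta_pos": [5.5, -7, 18], "turn": 0, "jaw": -1}
    - {"delta_pos": [5.5, -7, 18], "turn": 0, "jaw": -1}
    - {"delta_pos": [5.5, -8, 18], "turn": 0, "jaw": -1}
    - {"delta_pos": [0, 0, 12], "turn": 0, "jaw": -1}
    - {"delta_pos": [0, 0, 8], "turn": 0, "jaw": -1}
    - {"delta_pos": [0, 0, 0], "turn": 0, "jaw": -1}
    - {"delta_pos": [0, 0, 0], "turn": 0, "jaw": -1}

```text
time: 2.82
tool_pos: [0.4719, 0.1067, 0.3126]
tcp_rot: [3.13, 0.27, -0.001]
wrist_force: [-0.3, 1.0, -0.5]
width: -0.001
grip_force: 0.0
```

Run:
```python
from h import *
import pickle
_,k1=pickle.load(open("w1.pkl","rb")); T=plane(k1,287.5,166,.126); print("tab",T)
togo(T-XR*.005)
im,k=cam("wrist"); print(proj(k,T))
save(np.clip(im.astype(float)*1.4,0,255).astype(np.uint8),"w2.png")
```

```text
tab [0.47618593 0.11029917 0.126     ]
t 2.8167 q [ 0.17 -0.02  2.1  -0.    1.06  1.57] F [-0.3  1.  -0.5]
tool x,y: [ 0.99  0.17 -0.  ] [ 0.17 -0.99  0.  ]
delta tool mm [ 0.  -2.9 13.6] turn -0.001 tip [0.4718 0.1066 0.1396]
[318.40528198 235.89333497]
```

View pics/w2.png

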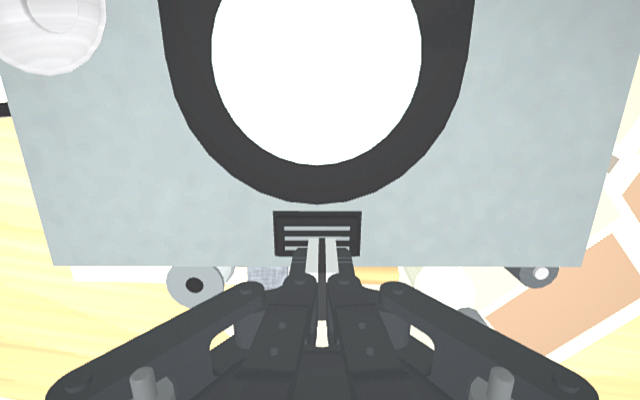

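The fingertips at about (322,240) sit over the front half of the tab, which spans columns 274–361 and rows 211–251. I'll press down now.

Request:
drive_tool:
  increments:
    - {"delta_pos": [0, -3, 6], "turn": 0, "jaw": -1}
    - {"delta_pos": [0, 0, 4], "turn": 0, "jaw": -1}
    - {"delta_pos": [0, 0, 2], "turn": 0, "jaw": -1}
    - {"delta_pos": [0, 0, 1.5], "turn": 0, "jaw": -1}
    - {"delta_pos": [0, 0, 1.5], "turn": 0, "jaw": -1}
    - {"delta_pos": [0, 0, 0], "turn": 0, "jaw": -1}
    - {"delta_pos": [0, 0, 0], "turn": 0, "jaw": -1}

```text
time: 3.45
tool_pos: [0.4714, 0.1105, 0.2979]
tcp_rot: [3.13, 0.271, -0.001]
wrist_force: [-1.9, -1.0, 2.8]
width: 0.001
grip_force: 1.3
```

Request:
drive_tool:
  increments:
    - {"delta_pos": [0, 0, 1], "turn": 0, "jaw": -1}
    - {"delta_pos": [0, 0, 1], "turn": 0, "jaw": -1}
    - {"delta_pos": [0, 0, 0], "turn": 0, "jaw": -1}
    - {"delta_pos": [0, 0, 0], "turn": 0, "jaw": -1}

```text
time: 3.78
tool_pos: [0.4715, 0.1105, 0.2958]
tcp_rot: [-3.13, -0.271, 0.0]
wrist_force: [-1.2, -0.4, 5.3]
width: -0.003
grip_force: 2.0
```

Request:
drive_tool:
  increments:
    - {"delta_pos": [0, 0, 1], "turn": 0, "jaw": -1}
    - {"delta_pos": [0, 0, 0], "turn": 0, "jaw": -1}
    - {"delta_pos": [0, 0, 0], "turn": 0, "jaw": -1}
    - {"delta_pos": [0, 0, 0], "turn": 0, "jaw": -1}
    - {"delta_pos": [0, 0, 0], "turn": 0, "jaw": -1}
    - {"delta_pos": [0, 0, 0], "turn": 0, "jaw": -1}
    - {"delta_pos": [0, 0, 0], "turn": 0, "jaw": -1}
    - {"delta_pos": [0, 0, 0], "turn": 0, "jaw": -1}

```text
time: 4.45
tool_pos: [0.4715, 0.1105, 0.2947]
tcp_rot: [-3.13, -0.271, -0.0]
wrist_force: [-2.4, -0.9, 4.4]
width: 0.001
grip_force: 2.4
```

Run:
```python
from h import *
togo([.47126,.10944,.15])
im,k=cam("scene"); c=im[120:280,220:440]
save(cv2.resize(c,None,fx=3,fy=3,interpolation=cv2.INTER_CUBIC),"s2.png")
```

```text
t 4.45 q [0.18 0.   2.12 0.   1.03 1.58] F [-2.4 -0.9  4.4]
tool x,y: [0.99 0.17 0.  ] [ 0.17 -0.99 -0.  ]
delta tool mm [ -0.4   1.  -28.3] turn 0.0 tip [0.4715 0.1105 0.1217]
```

View pics/s2.png

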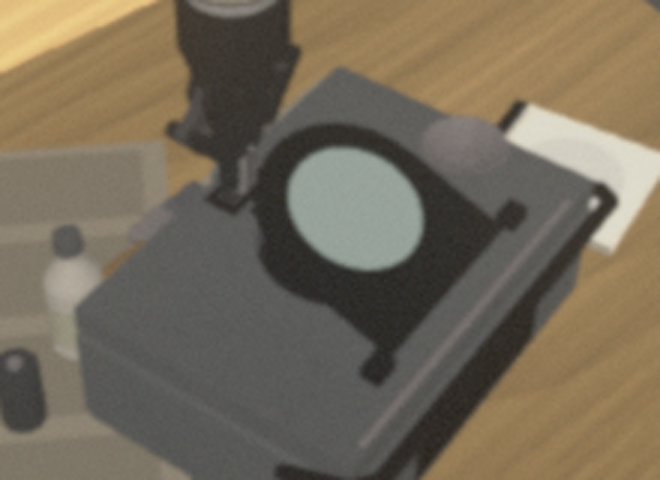

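The lid is lifting: its disc now stands at crop (355,208), higher than before, and the dark well shows at (300,270). I'll hold for another 1.3 s, then look again.

Request:
drive_tool:
  increments:
    - {"delta_pos": [0, 0, 0], "turn": 0, "jaw": -1}
    - {"delta_pos": [0, 0, 0], "turn": 0, "jaw": -1}
    - {"delta_pos": [0, 0, 0], "turn": 0, "jaw": -1}
    - {"delta_pos": [0, 0, 0], "turn": 0, "jaw": -1}
    - {"delta_pos": [0, 0, 0], "turn": 0, "jaw": -1}
    - {"delta_pos": [0, 0, 0], "turn": 0, "jaw": -1}
    - {"delta_pos": [0, 0, 0], "turn": 0, "jaw": -1}
    - {"delta_pos": [0, 0, 0], "turn": 0, "jaw": -1}

```text
time: 5.17
tool_pos: [0.4715, 0.1105, 0.2947]
tcp_rot: [-3.13, -0.271, 0.0]
wrist_force: [-2.4, 0.3, 4.6]
width: -0.003
grip_force: 2.4
```

Request:
drive_tool:
  increments:
    - {"delta_pos": [0, 0, 0], "turn": 0, "jaw": -1}
    - {"delta_pos": [0, 0, 0], "turn": 0, "jaw": -1}
    - {"delta_pos": [0, 0, 0], "turn": 0, "jaw": -1}
    - {"delta_pos": [0, 0, 0], "turn": 0, "jaw": -1}
    - {"delta_pos": [0, 0, 0], "turn": 0, "jaw": -1}
    - {"delta_pos": [0, 0, 0], "turn": 0, "jaw": -1}
    - {"delta_pos": [0, 0, 0], "turn": 0, "jaw": -1}
    - {"delta_pos": [0, 0, 0], "turn": 0, "jaw": -1}

```text
time: 5.83
tool_pos: [0.4715, 0.1104, 0.2947]
tcp_rot: [-3.13, -0.271, 0.0]
wrist_force: [-2.9, -0.1, 4.0]
width: 0.005
grip_force: 2.4
```

Run:
```python
from h import *
im,k=cam("scene"); c=im[120:280,220:440]
# predicted edge pixels (in crop*3) for angles
H=np.array([.47619,.1103,.12])+XR*.170
for a in(0,.3,.4,.45,.5,.55): print(a,((proj(k,H-XR*.15*np.cos(a)+[0,0,.15*np.sin(a)])-[220,120])*3).round(), ((proj(k,H-XR*.08*np.cos(a)+[0,0,.08*np.sin(a)+.009*np.cos(a)]-XR*.009*np.sin(a)*-1)-[220,120])*3).round())
save(cv2.resize(c,None,fx=3,fy=3,interpolation=cv2.INTER_CUBIC),"s3.png")
```

```text
0 [261. 199.] [342. 231.]
0.3 [268. 157.] [351. 211.]
0.4 [274. 145.] [356. 205.]
0.45 [277. 139.] [358. 203.]
0.5 [282. 134.] [361. 201.]
0.55 [286. 129.] [365. 199.]
```

View pics/s3.png

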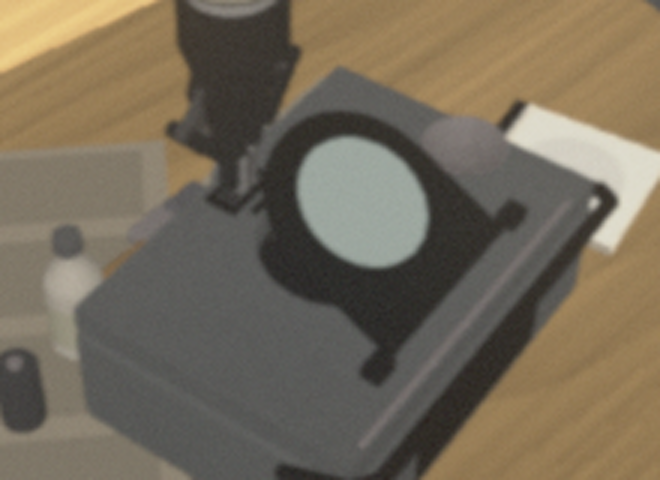

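The lid has sprung up: its disc is at crop (363,202), which matches about 0.5 rad. I'll let the tab go by rising, then push the front edge up and back.

Request:
drive_tool:
  increments:
    - {"delta_pos": [0, 0, -10], "turn": 0, "jaw": -1}
    - {"delta_pos": [0, 0, -15], "turn": 0, "jaw": -1}
    - {"delta_pos": [0, 0, -15], "turn": 0, "jaw": -1}
    - {"delta_pos": [8, 0, 0], "turn": 0, "jaw": -1}
    - {"delta_pos": [8, 0, 0], "turn": 0, "jaw": -1}
    - {"delta_pos": [8, 0, 0], "turn": 0, "jaw": -1}
    - {"delta_pos": [6, 0, 0], "turn": 0, "jaw": -1}
    - {"delta_pos": [2, 0, -3], "turn": 0, "jaw": -1}

```text
time: 6.55
tool_pos: [0.4998, 0.1153, 0.334]
tcp_rot: [3.128, 0.271, -0.029]
wrist_force: [-17.2, -3.1, 7.3]
width: -0.002
grip_force: 8.4
```

Request:
drive_tool:
  increments:
    - {"delta_pos": [4, 0, -6], "turn": 0, "jaw": -1}
    - {"delta_pos": [4, 0, -6], "turn": 0, "jaw": -1}
    - {"delta_pos": [4, 0, -6], "turn": 0, "jaw": -1}
    - {"delta_pos": [4, 0, -6], "turn": 0, "jaw": -1}
    - {"delta_pos": [5, 0, -5], "turn": 0, "jaw": -1}
    - {"delta_pos": [5, 0, -5], "turn": 0, "jaw": -1}
    - {"delta_pos": [5, 0, -5], "turn": 0, "jaw": -1}
    - {"delta_pos": [5, 0, -5], "turn": 0, "jaw": -1}

```text
time: 7.22
tool_pos: [0.5388, 0.1222, 0.3807]
tcp_rot: [3.13, 0.271, -0.003]
wrist_force: [-0.4, -0.3, -0.4]
width: -0.001
grip_force: 0.3
```

Run:
```python
from h import *
H=np.array([.47619,.1103,.12])+XR*.170
togo(H-XR*.052+[0,0,.120])
im,k=cam("scene"); c=im[80:280,220:440]
save(cv2.resize(c,None,fx=3,fy=3,interpolation=cv2.INTER_CUBIC),"s4.png")
```

```text
t 7.2167 q [ 0.18  0.05  1.89 -0.    1.2   1.58] F [-0.4 -0.3 -0.4]
tool x,y: [ 0.99  0.17 -0.  ] [ 0.17 -0.99  0.  ]
delta tool mm [ 54.6   0.9 -32.4] turn 0.0 tip [0.5385 0.1221 0.2077]
```

View pics/s4.png

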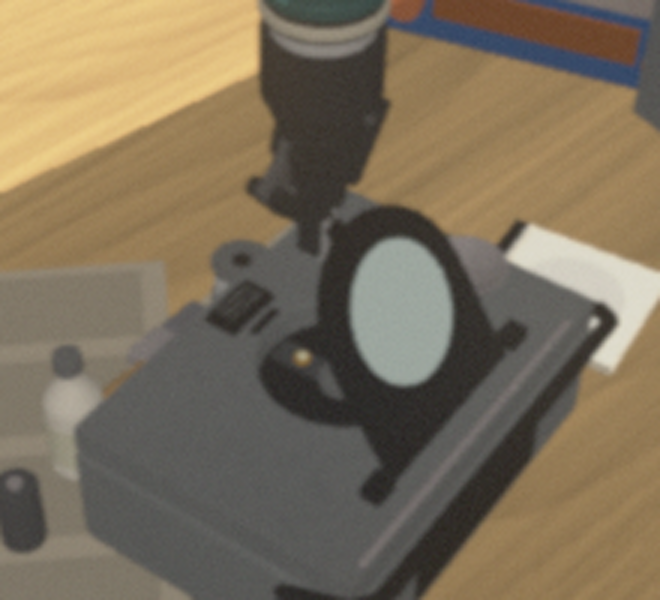

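The lid is at about 1 rad with its edge by the fingers, and the radio hasn't shifted: its right hinge block is still at crop (376,488). I'll continue gently.

Request:
drive_tool:
  increments:
    - {"delta_pos": [4, 0, -4], "turn": 0, "jaw": -1}
    - {"delta_pos": [4, 0, -4], "turn": 0, "jaw": -1}
    - {"delta_pos": [4, 0, -4], "turn": 0, "jaw": -1}
    - {"delta_pos": [4, 0, -3], "turn": 0, "jaw": -1}
    - {"delta_pos": [4, 0, -3], "turn": 0, "jaw": -1}
    - {"delta_pos": [4, 0, -3], "turn": 0, "jaw": -1}
    - {"delta_pos": [4, 0, -2], "turn": 0, "jaw": -1}
    - {"delta_pos": [4, 0, -2], "turn": 0, "jaw": -1}

```text
time: 7.93
tool_pos: [0.5704, 0.1277, 0.407]
tcp_rot: [-3.13, -0.271, -0.0]
wrist_force: [-0.7, -0.4, -0.8]
width: 0.001
grip_force: 0.1
```

Request:
drive_tool:
  increments:
    - {"delta_pos": [3, 0, -2], "turn": 0, "jaw": -1}
    - {"delta_pos": [3, 0, -2], "turn": 0, "jaw": -1}
    - {"delta_pos": [3, 0, -1], "turn": 0, "jaw": -1}
    - {"delta_pos": [2, 0, 0], "turn": 0, "jaw": -1}
    - {"delta_pos": [2, 0, 0], "turn": 0, "jaw": -1}
    - {"delta_pos": [0, 0, 0], "turn": 0, "jaw": -1}

```text
time: 8.43
tool_pos: [0.5831, 0.1299, 0.4115]
tcp_rot: [3.13, 0.271, -0.0]
wrist_force: [0.5, -0.1, 0.6]
width: 0.002
grip_force: 0.0
```

Run:
```python
from h import *
H=np.array([.47619,.1103,.12])+XR*.170
togo(H-XR*.045+[0,0,.120])
im,k=cam("scene"); c=im[80:280,220:440]
for a in(1.2,1.3,1.4,1.45): print(a,((proj(k,H-XR*.15*np.cos(a)+[0,0,.15*np.sin(a)])-[220,80])*3).round())
save(cv2.resize(c,None,fx=3,fy=3,interpolation=cv2.INTER_CUBIC),"s5.png")
```

```text
t 8.4333 q [ 0.18  0.11  1.77 -0.    1.26  1.58] F [ 0.5 -0.1  0.6]
tool x,y: [ 0.99  0.17 -0.  ] [ 0.17 -0.99  0.  ]
delta tool mm [16.3  0.9 -1.5] turn 0.0 tip [0.5831 0.1299 0.2385]
1.2 [383. 221.]
1.3 [402. 223.]
1.4 [423. 228.]
1.45 [434. 232.]
```

View pics/s5.png

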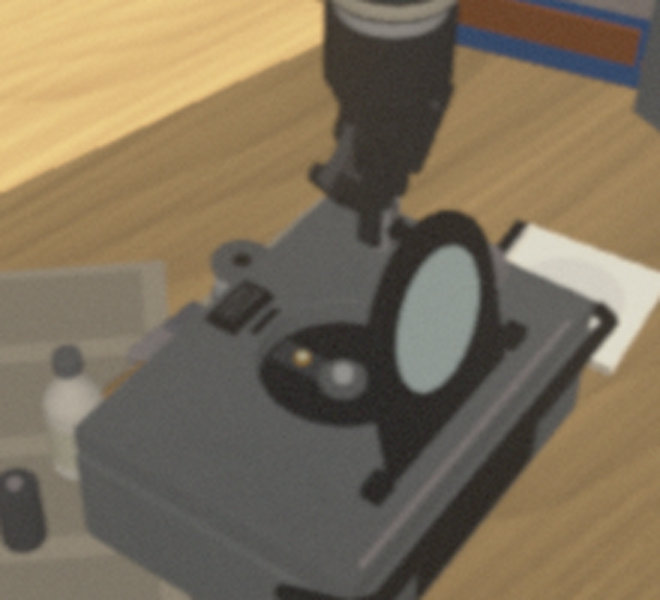

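The lid now stands steeply, at about 1.3 rad, with the catch by the fingertips at crop (375,230). The force is near zero. I'll push the last 15 mm in small steps and watch the force.

Request:
drive_tool:
  increments:
    - {"delta_pos": [2, 0, -1], "turn": 0, "jaw": -1}
    - {"delta_pos": [2, 0, 0], "turn": 0, "jaw": -1}
    - {"delta_pos": [2, 0, -1], "turn": 0, "jaw": -1}
    - {"delta_pos": [2, 0, 0], "turn": 0, "jaw": -1}
    - {"delta_pos": [2, 0, 0], "turn": 0, "jaw": -1}
    - {"delta_pos": [0, 0, 0], "turn": 0, "jaw": -1}

```text
time: 8.98
tool_pos: [0.5931, 0.1317, 0.4137]
tcp_rot: [-3.13, -0.271, -0.001]
wrist_force: [-0.2, 0.5, 0.0]
width: -0.001
grip_force: 0.0
```

Request:
drive_tool:
  increments:
    - {"delta_pos": [1, 0, 0], "turn": 0, "jaw": -1}
    - {"delta_pos": [1, 0, 0], "turn": 0, "jaw": -1}
    - {"delta_pos": [1, 0, 0], "turn": 0, "jaw": -1}
    - {"delta_pos": [0, 0, 0], "turn": 0, "jaw": -1}

```text
time: 9.32
tool_pos: [0.5958, 0.1321, 0.4137]
tcp_rot: [3.13, 0.271, 0.0]
wrist_force: [-0.3, -0.7, 0.8]
width: -0.002
grip_force: 0.0
```

Request:
drive_tool:
  increments:
    - {"delta_pos": [1, 0, 0], "turn": 0, "jaw": -1}
    - {"delta_pos": [1, 0, 0], "turn": 0, "jaw": -1}
    - {"delta_pos": [1, 0, 0], "turn": 0, "jaw": -1}
    - {"delta_pos": [0, 0, 0], "turn": 0, "jaw": -1}

```text
time: 9.65
tool_pos: [0.5988, 0.1326, 0.4137]
tcp_rot: [-3.13, -0.271, -0.0]
wrist_force: [0.4, 0.2, 0.2]
width: -0.0
grip_force: 0.0
```

Run:
```python
from h import *
H=np.array([.47619,.1103,.12])+XR*.170
togo(H-XR*.040+[0,0,.120])
im,k=cam("scene"); c=im[120:270,290:420]
for a in(1.2,1.3,1.35,1.4,1.45):
    e=-XR*np.cos(a)+[0,0,np.sin(a)]; n=XR*np.sin(a)+np.array([0,0,np.cos(a)])
    P=lambda s,t,l:((proj(k,H+e*s+n*t+np.array([-XR[1],XR[0],0])*l)-[290,120])*4).round()
    print(a,"outer top",P(.15,.009,0),"outer left/right widest",P(.08,.009,.07),P(.08,.009,-.07),"disc c",P(.08,.009,0))
save(cv2.resize(c,None,fx=4,fy=4,interpolation=cv2.INTER_CUBIC),"s6.png")
```

```text
t 9.65 q [ 0.18  0.14  1.73 -0.    1.27  1.58] F [0.4 0.2 0.2]
tool x,y: [0.99 0.17 0.  ] [ 0.17 -0.99  0.  ]
delta tool mm [5.4 0.9 0.7] turn -0.0 tip [0.5988 0.1326 0.2407]
1.2 outer top [246. 136.] outer left/right widest [357. 180.] [203. 344.] disc c [283. 259.]
1.3 outer top [273. 141.] outer left/right widest [371. 184.] [217. 349.] disc c [297. 263.]
1.35 outer top [287. 145.] outer left/right widest [378. 186.] [224. 352.] disc c [304. 266.]
1.4 outer top [301. 149.] outer left/right widest [385. 189.] [232. 355.] disc c [311. 268.]
1.45 outer top [315. 155.] outer left/right widest [392. 192.] [239. 359.] disc c [319. 272.]
```

View pics/s6.png

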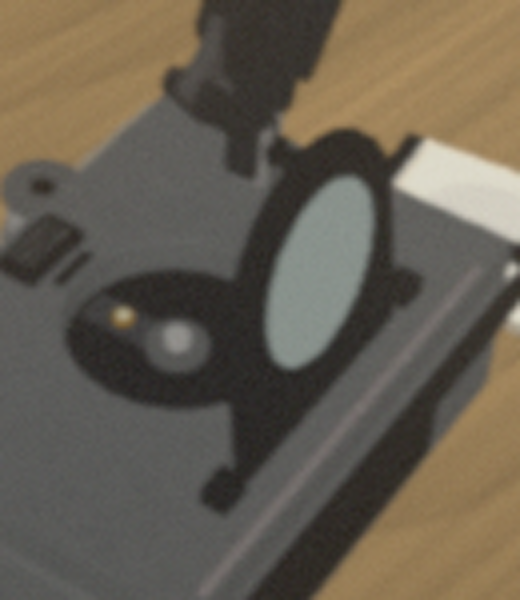

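The lid disc centre at crop (320,271) matches about 1.45 rad, almost exactly at the stop. I'll nudge a little further to confirm by force.

Request:
drive_tool:
  increments:
    - {"delta_pos": [1, 0, 0], "turn": 0, "jaw": -1}
    - {"delta_pos": [1, 0, 0], "turn": 0, "jaw": -1}
    - {"delta_pos": [0, 0, 0], "turn": 0, "jaw": -1}
    - {"delta_pos": [0, 0, 0], "turn": 0, "jaw": -1}

```text
time: 10.03
tool_pos: [0.6006, 0.133, 0.4137]
tcp_rot: [3.13, 0.271, -0.0]
wrist_force: [-0.4, 0.4, -0.9]
width: 0.003
grip_force: 0.0
```

Request:
drive_tool:
  increments:
    - {"delta_pos": [1, 0, 0], "turn": 0, "jaw": -1}
    - {"delta_pos": [1, 0, 0], "turn": 0, "jaw": -1}
    - {"delta_pos": [0, 0, 0], "turn": 0, "jaw": -1}
    - {"delta_pos": [0, 0, 0], "turn": 0, "jaw": -1}

```text
time: 10.37
tool_pos: [0.6026, 0.1333, 0.4137]
tcp_rot: [-3.13, -0.271, -0.0]
wrist_force: [-0.9, -0.4, 0.1]
width: -0.003
grip_force: 0.2
```

Request:
drive_tool:
  increments:
    - {"delta_pos": [1, 0, 0], "turn": 0, "jaw": -1}
    - {"delta_pos": [1, 0, 0], "turn": 0, "jaw": -1}
    - {"delta_pos": [0, 0, 0], "turn": 0, "jaw": -1}

```text
time: 10.62
tool_pos: [0.6046, 0.1337, 0.4137]
tcp_rot: [-3.13, -0.271, -0.0]
wrist_force: [-0.2, -0.2, 0.8]
width: 0.002
grip_force: 0.4
```

Request:
drive_tool:
  increments:
    - {"delta_pos": [1, 0, 0], "turn": 0, "jaw": -1}
    - {"delta_pos": [1, 0, 0], "turn": 0, "jaw": -1}
    - {"delta_pos": [0, 0, 0], "turn": 0, "jaw": -1}

```text
time: 10.87
tool_pos: [0.6066, 0.134, 0.4137]
tcp_rot: [-3.13, -0.271, -0.0]
wrist_force: [-0.4, 0.3, 0.4]
width: 0.001
grip_force: 0.5
```

Run:
```python
from h import *
im,k=cam("scene"); c=im[120:270,290:420]
g=cv2.resize(c,None,fx=4,fy=4,interpolation=cv2.INTER_CUBIC)
h=g.astype(int); m=((h.sum(2)>270)&(h[:,:,2]>h[:,:,0]-5)).astype(np.uint8)
n,l,st,ce=cv2.connectedComponentsWithStats(m)
for i in range(1,n):
    if st[i][4]>1500: print(st[i],ce[i].round())
save(g,"s7.png"); togo([0,0,0])
```

```text
[   60   132   220   134 12197] [182. 214.]
[  274   181   108   190 12628] [327. 275.]
[    0   281   229   229 14902] [ 92. 400.]
[ 177  296  262  284 5252] [314. 431.]
t 10.9167 q [0.18 0.16 1.71 0.   1.27 1.58] F [-1.6 -0.7  0.5]
tool x,y: [0.99 0.17 0.  ] [ 0.17 -0.99 -0.  ]
delta tool mm [-620.6   27.7  240.7] turn 0.0 tip [0.6066 0.134  0.2407]
```

Request:
drive_tool:
  increments:
    - {"delta_pos": [1, 0, 0], "turn": 0, "jaw": -1}
    - {"delta_pos": [1, 0, 0], "turn": 0, "jaw": -1}
    - {"delta_pos": [0, 0, 0], "turn": 0, "jaw": -1}

```text
time: 11.17
tool_pos: [0.6085, 0.1344, 0.4137]
tcp_rot: [-3.13, -0.271, 0.0]
wrist_force: [-0.9, -0.5, 1.9]
width: -0.003
grip_force: 0.7
```

Request:
drive_tool:
  increments:
    - {"delta_pos": [1, 0, 0], "turn": 0, "jaw": -1}
    - {"delta_pos": [1, 0, 0], "turn": 0, "jaw": -1}
    - {"delta_pos": [0, 0, 0], "turn": 0, "jaw": -1}

```text
time: 11.42
tool_pos: [0.6105, 0.1347, 0.4137]
tcp_rot: [-3.13, -0.271, 0.0]
wrist_force: [-1.9, -0.8, 0.7]
width: -0.001
grip_force: 0.8
```

Run:
```python
from h import *
for i in range(4):
    im,k=cam("scene"); print(bot.read_state()["wrist_force"].round(1),bot.read_state()["grip_force"])
g=cv2.resize(im[120:270,290:420],None,fx=4,fy=4,interpolation=cv2.INTER_CUBIC)
h=g.astype(int); m=((h.sum(2)>270)&(h[:,:,2]>h[:,:,0]-5)).astype(np.uint8)
n,l,st,ce=cv2.connectedComponentsWithStats(m)
for i in range(1,n):
    if 9000<st[i][4] and st[i][0]>200: print(st[i],ce[i].round())
```

```text
[-1.3 -0.1  1.7] 0.8024689374224181
[-2.1 -0.3  2. ] 0.7993413102667546
[-2.1 -0.6  1.7] 0.7972839494050277
[-1.9 -0.3  1.2] 0.7959009398086891
[  277   183   108   189 11957] [331. 277.]
```

A steady 2 N shows the lid is at its stop, and both the picture and the geometry agree. I'll come away from it.

Request:
drive_tool:
  increments:
    - {"delta_pos": [-4, 0, 0], "turn": 0, "jaw": -1}
    - {"delta_pos": [-10, 0, 0], "turn": 0, "jaw": -1}
    - {"delta_pos": [-20, 0, 0], "turn": 0, "jaw": -1}
    - {"delta_pos": [-30, 0, -10], "turn": 0, "jaw": -1}
    - {"delta_pos": [-30, 0, -20], "turn": 0, "jaw": -1}
    - {"delta_pos": [-10, 0, -10], "turn": 0, "jaw": -1}
    - {"delta_pos": [0, 0, 0], "turn": 0, "jaw": -1}
    - {"delta_pos": [0, 0, 0], "turn": 0, "jaw": -1}

```text
time: 12.28
tool_pos: [0.5078, 0.1168, 0.4549]
tcp_rot: [-3.13, -0.271, -0.006]
wrist_force: [1.2, 0.7, 0.4]
width: 0.0
grip_force: 0.0
```

Run:
```python
from h import *
im,k=cam("scene"); print(bot.read_state()["wrist_force"].round(1))
g=cv2.resize(im[120:270,290:420],None,fx=4,fy=4,interpolation=cv2.INTER_CUBIC)
h=g.astype(int); m=((h.sum(2)>270)&(h[:,:,2]>h[:,:,0]-5)).astype(np.uint8)
n,l,st,ce=cv2.connectedComponentsWithStats(m)
for i in range(1,n):
    if 9000<st[i][4] and st[i][0]>200: print(st[i],ce[i].round())
save(cv2.resize(im[80:280,200:440],None,fx=3,fy=3),"s8.png")
```

```text
[-0.   1.1  0.1]
[  267   177   109   192 13697] [321. 272.]
```

View pics/s8.png

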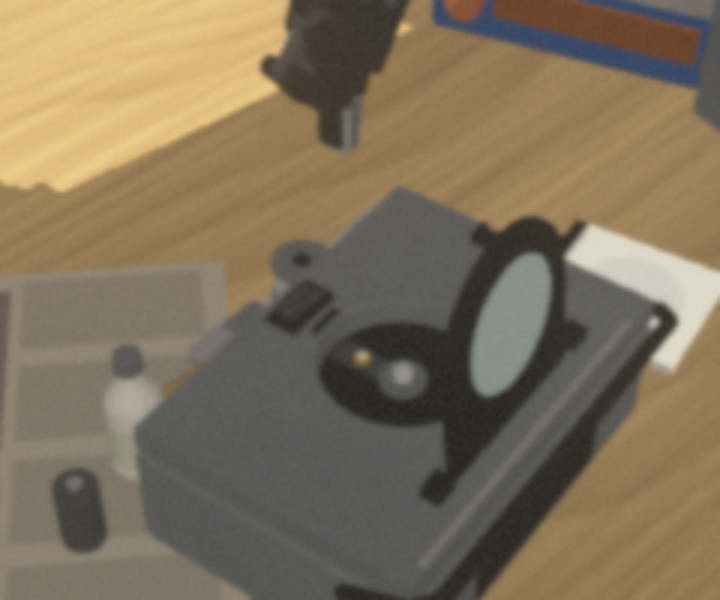

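With the arm clear, the lid's disc settled back to (321,272), which is 1.45 rad. The tab is up at crop (300,305), and the radio and the visible neighbours haven't moved. I'll hand the job in.

```bash
python3 -c "
from workcell import bot
print(bot.finish_job())"
```

```text
the job is handed in; nothing more can be done
None
```

The CD lid is open to its stop (about 1.45 rad in the last picture) with the tab back up, the radio and the other visible things unmoved, and the arm clear; the job is handed in but returned no verdict, one brief 17 N contact occurred as the push began, and the dish, never approached, was hidden behind the lid at the last look.

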